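# Set out the spice-refill station

### The job

Set out the refill station on the wooden board, in one line along the middle of its width and in this order: the amber jar upright in the middle of the board; the white ramekin upright on the board, midway between the jar and the board end next to the pepper mill; the yellow scoop lying the right way up on the other side, its bowl midway between the jar and that end and its handle pointing straight along the board, away from the jar; and last the steel funnel, spout down in the jar's mouth. Set the jar and the ramekin down gently rather than dropping them, never tip them over, and leave the pepper mill, the tin and the cup that held the funnel standing where they are.

Things in the scene. Friction and masses are not known exactly. Their poses are not given: they have to be found in the camera images.
- board: Fixed plain wooden board lying on the counter across the robot's front, 140 mm (its x) by 400 mm (its y, the long way), 18 mm thick, nothing on it at the start. Origin: centre of its underside, on the counter; z up. Its +y end lies to the robot's left, turned by up to 0.2 rad. The middle of its top is at (0, 0, 18 mm), its ends at y = +200 and -200 mm; midway between the middle and an end is y = +100 or -100 mm.
- jar: Amber glass jar, open, empty, loose, round, 90 mm high: body 62 mm in diameter up to 66 mm height, then a shoulder to a neck 52 mm across outside (75 to 90 mm height) with a mouth 44 mm across inside. About 220 g. Origin: centre of its underside; z up along its axis.
- ramekin: White ceramic ramekin, loose, low round open dish, 42 mm high, outside 58 mm across at the foot and 64 mm at the rim, wall 4 mm. About 160 g. Origin: centre of its underside; z up.
- scoop: Yellow plastic scoop, loose, lying the right way up: square bowl 56 mm long (x), 46 mm wide outside (y), 32 mm high, walls 3 mm, open on top and at its front (+x) face; a straight flat handle 14 mm wide and 8 mm thick leaves the back of the bowl along -x, 24 mm above the underside, to 90 mm behind the bowl's centre. About 50 g; it can be gripped across the bowl's two side walls. Origin: centre of the bowl's underside; z up.
- funnel: Steel funnel, loose, 83 mm high, wall 2 mm, about 70 g: spout 14 to 16 mm across for the lowest 35 mm, a cone widening from 35 to 65 mm height, then an upright collar 62 mm across outside from 65 to 83 mm height, to be gripped by. Stands spout down in the cup at the start, its collar clear above the cup's rim. Origin: centre of the spout's lower end; z up along its axis. Seated in the jar, its cone rests on the mouth and its origin is about 37 mm above the jar's origin.
- beaker: White ceramic handleless cup with a dark foot, 70 mm high, 52 mm across the rim outside, mouth 44 mm across inside, 400 g, loose; it holds the funnel at the start (funnel origin about 17 mm above the cup's). To be left standing. Origin: centre of its underside.
- mill: Pepper mill, a slender turned dark-wood post 142 mm high, up to 56 mm across at the foot, 350 g, loose, standing on the counter just beyond one end of the board (either end); marks which end the ramekin goes to. To be left alone. Origin: centre of its underside.
- tin: Plain round metal tin, 85 mm high, 72 mm across, 450 g, loose, standing on the counter just beyond the other end of the board. To be left alone. Origin: centre of its underside.
Mind the look-alikes: they are no part of the job. What is shaped like the jar but blue is not meant. Several things look just like the scoop: the one meant starts nearest to the robot's base.

How it is judged:
By the outcome, as a careful person would: the job done as asked, in the order asked, and still so for the second after the job is handed in, with the robot touching nothing.
It also fails if it takes over 109 s, if anything falls off the work surface, if the arm or the gripper's body presses on something with over 40 N, if the wrist force passes 120 N, or if a joint passes its speed limit or range.

### The arm

A 6-joint arm with a two-finger parallel gripper is mounted at the origin on the work surface. World frame = base frame: x ahead of the robot, y to its left, z up, the work surface at z = 0. Lengths are in mm, angles in rad, forces in N, time in s.
With the tool pointing down it reaches from about 350 to 875 mm from the base axis. Payload 4.2 kg.
Tool frame: the origin (TCP) lies at the very end of the fingers, on their centre line; the grasp point (between the pads) lies 19 mm behind it; z points along the fingers, y is the line along which they close (so a half turn about z gives the same grasp; the last joint's range is limited). The gripper opens to 85 mm and grips with 20 to 120 N. Pads are 22 mm wide; open, the fingers measure 114 mm over their backs; the gripper's body (76 mm by 85 mm) begins 54 mm behind the grasp point. The pads swing forward as they close: fully open they stand 13 mm farther back than shut.
Start: joints at [1.422, 0.385, 0.008, 0, -1.194, -0.259], TCP at [247.836, 573.739, 199.512] pointing down, gripper open.
Joint ranges: [-3.14, 3.14], [-1.21, 2.06], [-1.07, 1.41], [-3.16, 2.05], [-2.99, -0.16], [-3.1, 3.1]. Speed limits (rad/s): [2.79, 2.79, 3.14, 3.14, 3.14, 3.14].

### API

Orientations are given as a unit quaternion [x, y, z, w].
In Python, from bench import arm, optics gives the robot as it stands. The module is installed in compiled form; this text tells all that it offers.
- The arm moves only by the tool step_arm, never from a script. Its argument "motion" is a list of rows, each an object with "dr": the turn, a rotation vector about the tool's x, y, z in units of 8 degrees (1.0 is 8 degrees), a list of three; "slide": the shift along the tool's x, y, z in mm, a list of three; "jaw": the finger opening in mm, from 0 to 85.4. A call has exactly 8 rows; each row is the pose to reach, as a shift and turn from the pose commanded when the call began, along the tool's axes at that moment; what a row does not reach only later rows make up. A row lasts 1/8 s, in which the tool goes at most 62.5 mm and 10.7 degrees, less where a joint would pass 70% of its speed; a pose out of reach is approached as far as the arm can. A call with a gripper value outside its range is refused whole. The fingers move at their own pace and stop on an object; the grip force is fixed at half the most. Time passes only in rows, so rows that repeat a pose let the fingers close, or fill a call up. It gives the time, the measured TCP pose, the force, the opening and the grip force at its end, in the units of the state.
- arm.read_state(): the state, without advancing time (a new reading comes with each control period).
- optics.get_image(name): name is "scene" or "side" or "wrist"; returns the picture (400x640x3 uint8, blue, green, red); there is no depth.
- optics.camera_info(name): a dict with "camera_matrix" (3x3 intrinsics, pixels), "k1" (the pictures are not rectified: a ray, as slopes to the right and down, at radius r is drawn at 1 + k1 r^2 times it, then the intrinsics apply), "view" (4x4, takes a point from world to camera coordinates); the wrist camera has in their place "T_tool_cam" (4x4, takes a point from camera to tool coordinates, whose origin is the TCP and whose axes are the flange's). Camera axes: x right, y up, looking along -z (the intrinsics and any distortion apply to the point x, -y, -z); pixel columns grow to the right and rows downward; lengths in mm; the calibration is good to about 2 mm. A picture is of the moment at which its call begins: read the wrist's pose just before it. camera_info takes no time and is no camera call.
- arm.job_done(): hands the job in; it is judged then, once.
The state is a dict: "clock": time; "joints": joint angles; "joint_vel": joint speeds; "joint_efforts": joint torques, N m; "position": TCP position; "ee_rot": TCP orientation; "contact_force": force on the tool from outside, world axes, zero at the start; "wrist_torque": the same for the moment, N m; "gripper_width": finger opening in mm; "grasp_force": force on a finger pad.
Only numpy, scipy, OpenCV 4.12 (cv2) and the standard library are available. Lean on these libraries where they do the work, as an engineer would, in place of code of your own. Each camera call takes 0.05 s, during which the arm holds its last target. There are 200 camera calls.

## Working session

There is one attempt and no reset: what is moved stays moved. The work goes in short steps, Python scripts to look and compute and a tool call to move; the robot and the scene stay as the last step left them, time stands still between calls to the robot, and variables do not carry over. Pictures are saved under pics/ and viewed, at most 14 in all, crops included, and the job is handed in when it is done.

Besides the shell and the picture viewer there is one more tool, called after "Emit:" as name([rows], argument=value, ...), one row to a line, values as JSON. step_arm: Moves the arm, as the interface text tells. Its arguments: {"type":"object","properties":{"motion":{"type":"array","items":{"type":"object","properties":{"dr":{"type":"array","items":{"type":"number"}},"slide":{"type":"array","items":{"type":"number"}},"jaw":{"type":"number"}}}}},"required":["motion"]}

```bash
mkdir -p pics
cat > h.py <<'E'
import numpy as np, cv2, json
from bench import arm, optics
from scipy.spatial.transform import Rotation as R
def snap(name, fn=None):
    s=arm.read_state(); im=np.array(optics.get_image(name))
    if fn: cv2.imwrite('pics/'+fn,im)
    return s,im
def cam(name,s=None):
    ci=optics.camera_info(name)
    if name=='wrist':
        T=np.eye(4);T[:3,:3]=R.from_quat(s['ee_rot']).as_matrix();T[:3,3]=s['position']
        W=T@np.array(ci['T_tool_cam'])
    else: W=np.linalg.inv(np.array(ci['view']))
    return np.array(ci['camera_matrix']),ci['k1'],W
def ray(name,uv,s=None):
    K,k1,W=cam(name,s)
    d=np.array([(uv[0]-K[0,2])/K[0,0],(uv[1]-K[1,2])/K[1,1]]);q=d.copy()
    for _ in range(20): q=d/(1+k1*(q@q))
    return W[:3,3],W[:3,:3]@np.array([q[0],-q[1],-1])
def onz(name,uv,z,s=None):
    o,d=ray(name,uv,s); return o+d*(z-o[2])/d[2]
def proj(name,P,s=None):
    K,k1,W=cam(name,s); p=np.linalg.inv(W)@np.append(P,1)
    q=np.array([p[0],-p[1]])/-p[2]; q=q*(1+k1*(q@q))
    return K[0,0]*q[0]+K[0,2],K[1,1]*q[1]+K[1,2]
def tri(n1,uv1,n2,uv2,s=None):
    o1,d1=ray(n1,uv1,s);o2,d2=ray(n2,uv2,s)
    t=np.linalg.lstsq(np.c_[d1,-d2],o2-o1,rcond=None)[0]
    a,b=o1+t[0]*d1,o2+t[1]*d2
    return (a+b)/2,np.linalg.norm(a-b)
E
python3 - <<'E'
from h import *
for n in('scene','side','wrist'):
    s,im=snap(n,n+'0.png'); K,k,W=cam(n,s); print(n,W.round(2).tolist(),K[0,0],k)
s=arm.read_state();print(s['position'],s['ee_rot'],R.from_quat(s['ee_rot']).as_matrix().round(3).tolist(),s['gripper_width'],s['clock'])
print(np.array(optics.camera_info('wrist')['T_tool_cam']).round(2).tolist())
E
```

```text
scene [[0.22, -0.77, 0.6, 1105.64], [0.98, 0.17, -0.13, -181.53], [-0.0, 0.61, 0.79, 771.4], [0.0, 0.0, 0.0, 1.0]] 407.8656701874244 -0.07998973550828867
side [[0.96, 0.16, -0.24, 318.5], [-0.28, 0.49, -0.82, -850.01], [-0.01, 0.86, 0.52, 554.06], [0.0, 0.0, 0.0, 1.0]] 380.65354425537265 -0.08407230594521509
wrist [[-0.4, 0.87, 0.28, 317.9], [-0.92, -0.38, -0.12, 542.66], [0.0, -0.3, 0.95, 372.62], [0.0, 0.0, 0.0, 1.0]] 297.51640346080086 0.013097201455151503
[247.6706954  573.31439604 198.6701808 ] [ 9.79270287e-01 -2.02556175e-01 -1.07009911e-04  8.29909591e-04] [[0.918, -0.397, -0.001], [-0.397, -0.918, -0.002], [0.0, 0.002, -1.0]] 85.84923825548552 0.15
[[0.0, 0.95, 0.3, 76.66], [1.0, -0.0, 0.0, 0.51], [0.0, 0.3, -0.95, -174.06], [0.0, 0.0, 0.0, 1.0]]
```

View pics/scene0.png

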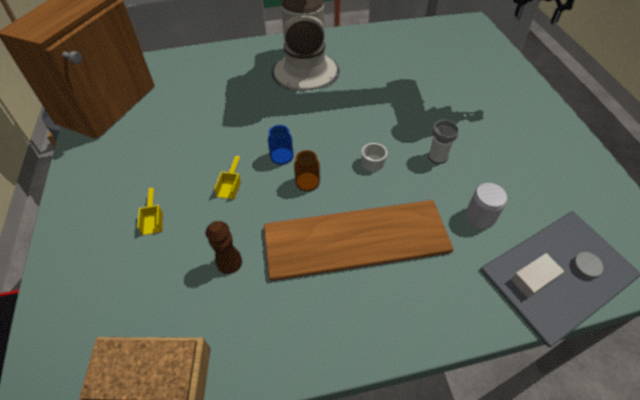

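View pics/side0.png

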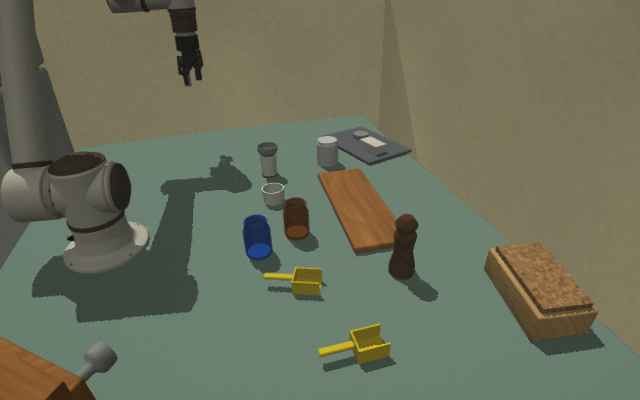

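The scene view shows the mill (225,250) at the board's -y end, the tin (487,205) at the +y end, amber jar (307,170), blue jar (281,145), ramekin (374,157), and funnel in its cup (442,140). The scoop candidates are at (228,182) and (150,215); the one at (228,182) looks nearer the base, but I'll check distances and one crop.

```bash
cat > seg.py <<'E'
from h import *
def blobs(im,lo,hi,amin=60):
    m=cv2.inRange(cv2.cvtColor(im,cv2.COLOR_BGR2HSV),lo,hi)
    cs,_=cv2.findContours(m,cv2.RETR_EXTERNAL,cv2.CHAIN_APPROX_NONE)
    return [c for c in sorted(cs,key=cv2.contourArea,reverse=True) if cv2.contourArea(c)>amin],m
E
python3 - <<'E'
from seg import *
for n in('scene','side'):
    im=cv2.imread(f'pics/{n}0.png')
    Y,_=blobs(im,(20,120,80),(35,255,255))
    for c in Y:
        M=cv2.moments(c);u=(M['m10']/M['m00'],M['m01']/M['m00']);p=onz(n,u,15)
        print(n,'yellow',np.round(u),p.round(),'dist',np.hypot(*p[:2]).round())
    B,_=blobs(im,(5,100,90),(16,230,255),200)
    for c in B[:6]: print(n,'wood',cv2.contourArea(c),cv2.boundingRect(c))
    f=lambda u,z:onz(n,u,z).round().tolist()
    if n=='scene':
        for u,z in [((264,224),18),((437,203),18),((452,247),18),((272,275),18)]: print('board',f(u,z))
        print('ramekin rim',f((375,151),42),'jar bottom',f((308,183),2),'jar top',f((306,156),90),'collar',f((445,130),100),'mill',f((228,262),10),'tin',f((490,194),85))
    else:
        for u,z in [((317,173),18),((362,169),18),((406,236),18),((355,247),18)]: print('board',f(u,z))
        print('ramekin rim',f((274,188),42),'jar bottom',f((297,232),2),'jar top',f((297,203),90),'collar',f((267,148),100),'mill',f((402,270),10),'tin',f((327,142),85))
im=cv2.imread('pics/scene0.png')
cv2.imwrite('pics/crop1.png',cv2.resize(im[110:290,120:320],None,fx=4,fy=3.3,interpolation=cv2.INTER_CUBIC)[:594])
E
```

```text
scene yellow [150. 216.] [ 493. -460.   15.] dist 674.0
scene yellow [228. 182.] [ 430. -273.   15.] dist 509.0
scene wood 9444.0 (264, 200, 189, 78)
scene wood 6053.0 (80, 338, 117, 62)
scene wood 2192.5 (0, 0, 105, 44)
scene wood 267.0 (47, 0, 76, 51)
board [574.0, -202.0, 18.0]
board [603.0, 199.0, 18.0]
board [722.0, 185.0, 18.0]
board [703.0, -203.0, 18.0]
ramekin rim [432.0, 97.0, 42.0] jar bottom [464.0, -81.0, 2.0] jar top [457.0, -81.0, 90.0] collar [453.0, 262.0, 100.0] mill [649.0, -291.0, 10.0] tin [650.0, 289.0, 85.0]
side yellow [362. 345.] [ 490. -458.   15.] dist 671.0
side yellow [302. 280.] [ 430. -270.   15.] dist 508.0
side wood 3650.0 (318, 169, 79, 80)
side wood 2910.0 (0, 337, 82, 63)
side wood 2863.0 (499, 243, 94, 66)
board [587.0, 188.0, 18.0]
board [732.0, 172.0, 18.0]
board [702.0, -199.0, 18.0]
board [571.0, -203.0, 18.0]
ramekin rim [436.0, 88.0, 42.0] jar bottom [461.0, -83.0, 2.0] jar top [465.0, -90.0, 90.0] collar [445.0, 242.0, 100.0] mill [643.0, -299.0, 10.0] tin [644.0, 266.0, 85.0]
```

View pics/crop1.png

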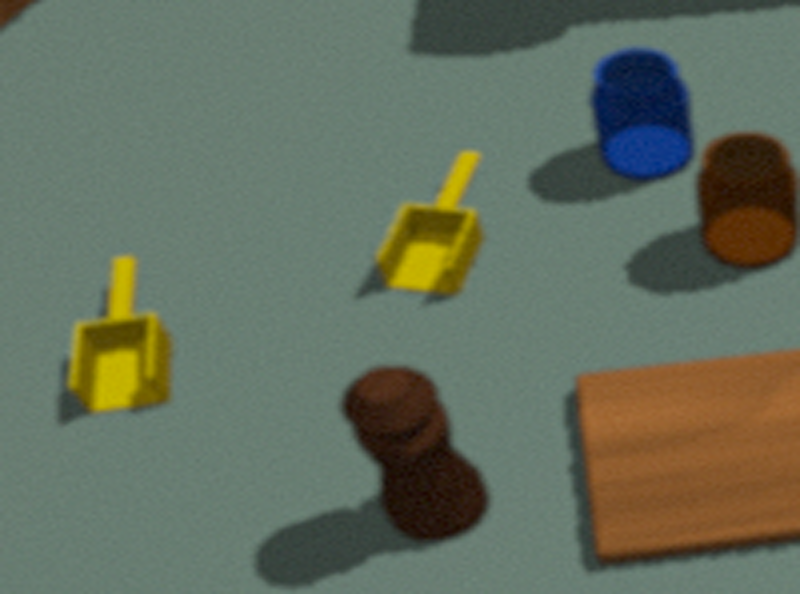

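View pics/wrist0.png

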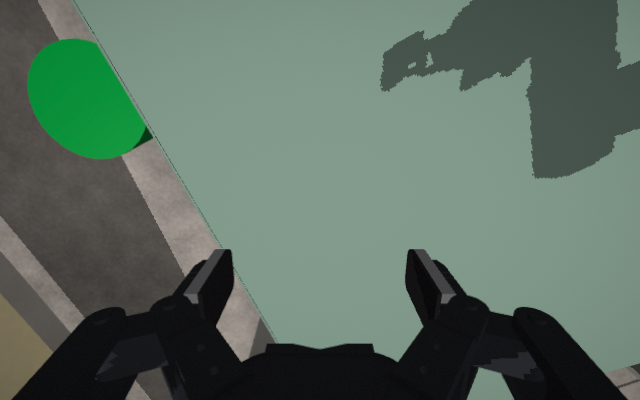

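The scoop meant is the one at (228,182): about 508 mm from the base, against 673 mm for (150,215). The crop confirms it lies upright with its handle toward the robot. The wrist view shows only the empty counter edge. Next I go above the work area and turn the tool to yaw 0.

Emit:
step_arm([
  {"dr":[0,0,-0.5],"slide":[55,54,-20]},
  {"dr":[0,0,-1],"slide":[95,94,-40]},
  {"dr":[0,0,-1.5],"slide":[137,135,-60]},
  {"dr":[0,0,-2],"slide":[180,178,-80]},
  {"dr":[0,0,-2.5],"slide":[222,219,-100]},
  {"dr":[0,0,-2.92],"slide":[265,261,-100]},
  {"dr":[0,0,-2.92],"slide":[308,303,-100]},
  {"dr":[0,0,-2.92],"slide":[350,345,-100]},
])

```text
$.motion[0]: bad value
```

Emit:
step_arm([
  {"dr":[0,0,-0.5],"slide":[42,41,-13],"jaw":85},
  {"dr":[0,0,-1],"slide":[84,83,-26],"jaw":85},
  {"dr":[0,0,-1.5],"slide":[126,124,-39],"jaw":85},
  {"dr":[0,0,-2],"slide":[168,166,-52],"jaw":85},
  {"dr":[0,0,-2.5],"slide":[210,207,-65],"jaw":85},
  {"dr":[0,0,-2.92],"slide":[252,248,-78],"jaw":85},
  {"dr":[0,0,-2.92],"slide":[294,290,-91],"jaw":85},
  {"dr":[0,0,-2.92],"slide":[336,331,-100],"jaw":85},
])

```text
clock: 1.15
position: [425.3, 134.8, 300.2]
ee_rot: [1.0, 0.0, 0.0, -0.0]
contact_force: [1.3, 0.3, -0.5]
gripper_width: 85.0
grasp_force: 0.0
```

Run:
```python
from h import *
s,im=snap('wrist','w1.png'); print(s['position'],s['ee_rot'].round(4))
```

```text
[425.28538561 134.81354105 300.23191437] [ 1.e+00  2.e-04  5.e-04 -4.e-04]
```

View pics/w1.png

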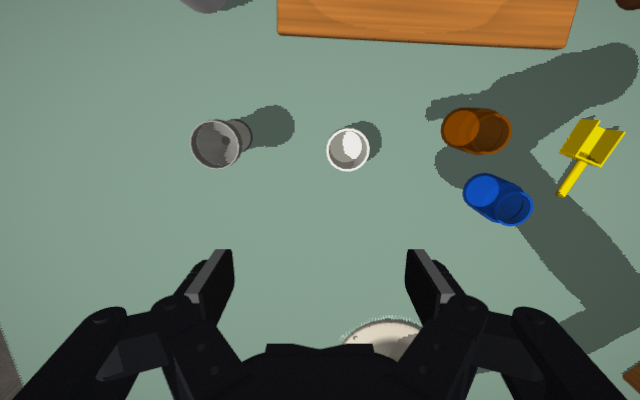

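The picture shows the funnel collar (216,144), ramekin rim (348,149), amber jar with bottom (461,129) and mouth (492,132), blue jar (497,200), scoop bowl (592,143) with handle end (562,193), and the board's near edge along the top.

Run:
```python
from seg import *
s={'position':np.array([425.3,134.8,300.2]),'ee_rot':np.array([1,0.0002,0.0005,-0.0004])}
f=lambda u,z:onz('wrist',u,z,s).round(1)
im=cv2.imread('pics/w1.png')
print('collar',f((216,144),100),'ram',f((348,149),42),'jar bottom',f((461,129),3),'mouth',f((492,132),90),'blue bot',f((482,190),3),f((514,208),90))
print('board near edge',f((277,35),18),f((562,48),18))
Y,_=blobs(im,(20,120,60),(35,255,255))
r=cv2.minAreaRect(Y[0]);print(r)
print('handle end',f((562,194),28),'handle base',f((583,158),28),'bowl back corners',f((563,153),32),f((607,165),32),'front top',f((586,117),32),f((624,132),32))
for n in('scene','side'):
    im=cv2.imread(f'pics/{n}0.png')
    B,_=blobs(im,(5,90,60),(18,255,255),200)
    c=max([c for c in B if 190<=cv2.boundingRect(c)[0]+0<400 and cv2.boundingRect(c)[1]>150],key=cv2.contourArea)
    q=cv2.approxPolyDP(cv2.convexHull(c),6,True)[:,0]
    print(n,[(p.tolist(),onz(n,p,18)[:2].round().tolist()) for p in q])
```

```text
collar [448.5 264.2 100. ] ram [433.3  93.3  42. ] jar bottom [458.  -84.3   3. ] mouth [462.3 -83.3  90. ] blue bot [ 359.4 -133.1    3. ] [ 360.  -131.2   90. ]
board near edge [585.6 193.1  18. ] [ 568.2 -199.    18. ]
((580.6148681640625, 156.43914794921875), (44.755340576171875, 91.83563232421875), 35.53767776489258)
handle end [ 360.6 -243.4   28. ] handle base [ 417.2 -260.3   28. ] bowl back corners [ 425.5 -225.7   32. ] [ 407.3 -294.7   32. ] front top [ 476.9 -245.    32. ] [ 455.7 -304.4   32. ]
scene [([452, 247], [722.0, 185.0]), ([270, 279], [712.0, -208.0]), ([264, 224], [574.0, -202.0]), ([432, 200], [592.0, 191.0])]
side [([318, 173], [590.0, 187.0]), ([359, 169], [723.0, 174.0]), ([413, 218], [754.0, -134.0]), ([393, 246], [655.0, -225.0]), ([355, 252], [565.0, -220.0])]
```

Jar at about (460,-84), ramekin (433,93), funnel (448,264), scoop yaw about -0.29, board yaw about -0.044. Now I grasp the jar, closing along y.

Emit:
step_arm([
  {"dr":[0,0,0],"slide":[9,55,15],"jaw":85},
  {"dr":[0,0,0],"slide":[18,110,35],"jaw":85},
  {"dr":[0,0,0],"slide":[27,165,60],"jaw":85},
  {"dr":[0,0,0],"slide":[35,205,95],"jaw":85},
  {"dr":[0,0,0],"slide":[35,219,135],"jaw":85},
  {"dr":[0,0,0],"slide":[35,219,165],"jaw":85},
  {"dr":[0,0,0],"slide":[35,219,180],"jaw":85},
  {"dr":[0,0,0],"slide":[35,219,180],"jaw":85},
])

```text
clock: 2.2
position: [458.9, -82.6, 118.3]
ee_rot: [1.0, -0.0, -0.002, 0.0]
contact_force: [-0.2, 0.1, -0.2]
gripper_width: 85.2
grasp_force: 0.0
```

Run:
```python
from h import *
s,im=snap('wrist','w2.png'); print(s['position'],s['joints'].round(3))
print([np.round(proj('wrist',(460,-84,z),s)) for z in(0,90)])
```

```text
[458.85967142 -82.56992163 118.27762372] [ 0.172  0.2   -0.484 -0.    -0.891  1.399]
[array([321., 177.]), array([321., 208.])]
```

View pics/w2.png

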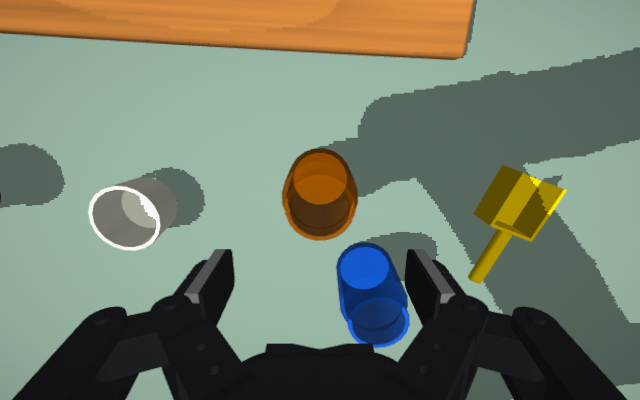

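The jar stands centred: bottom at (321,178), mouth at (321,208), as predicted. The blue jar is clear of the fingers. Now I descend and grip.

Emit:
step_arm([
  {"dr":[0,0,0],"slide":[1,1,30],"jaw":85},
  {"dr":[0,0,0],"slide":[1,1,60],"jaw":85},
  {"dr":[0,0,0],"slide":[1,1,82],"jaw":85},
  {"dr":[0,0,0],"slide":[1,1,91],"jaw":85},
  {"dr":[0,0,0],"slide":[1,1,91],"jaw":62},
  {"dr":[0,0,0],"slide":[1,1,91],"jaw":50},
  {"dr":[0,0,0],"slide":[1,1,91],"jaw":50},
  {"dr":[0,0,0],"slide":[1,1,91],"jaw":50},
])

```text
clock: 3.25
position: [462.1, -83.0, 30.3]
ee_rot: [1.0, 0.0, 0.001, -0.0]
contact_force: [-1.6, 1.6, 6.8]
gripper_width: 56.3
grasp_force: 55.9
```

Emit:
step_arm([
  {"dr":[0,0,0],"slide":[0,0,-10],"jaw":50},
  {"dr":[0,0,0],"slide":[0,0,-25],"jaw":50},
  {"dr":[0,0,0],"slide":[0,0,-45],"jaw":50},
  {"dr":[0,0,0],"slide":[0,0,-60],"jaw":50},
  {"dr":[0,0,0],"slide":[30,0,-60],"jaw":50},
  {"dr":[0,0,0],"slide":[60,0,-60],"jaw":50},
  {"dr":[0,0,0],"slide":[90,0,-60],"jaw":50},
  {"dr":[0,0,0],"slide":[90,0,-60],"jaw":50},
])

```text
clock: 4.25
position: [553.0, -83.4, 88.9]
ee_rot: [1.0, -0.0, 0.001, 0.0]
contact_force: [-0.1, -0.1, -1.3]
gripper_width: 50.8
grasp_force: 41.3
```

Run:
```python
from seg import *
s,im=snap('wrist','w3.png'); print(s['position'],s['gripper_width'],s['grasp_force'],s['contact_force'])
n='scene'
s2,im2=snap(n,'s3.png')
B,_=blobs(im,(5,90,60),(18,255,255),200)
for c in B[:3]:
    q=cv2.approxPolyDP(cv2.convexHull(c),6,True)[:,0]
    print([(p.tolist(),onz('wrist',p,18,s)[:2].round().tolist()) for p in q])
a=im[0:400]; cr=im2[100:300,220:500]; cr=cv2.resize(cr,(560,400))
cv2.imwrite('pics/w3b.png',cv2.resize(np.hstack([a,cr]),(800,267)))
```

```text
[552.95795373 -83.37514429  88.85314354] 50.84629074038183 41.27952498194645 [-0.12557479 -0.06849593 -1.28568126]
[([497, 0], [696.0, -209.0]), ([457, 174], [569.0, -199.0]), ([0, 151], [588.0, 177.0]), ([0, 0], [695.0, 142.0])]
[([327, 176], [568.0, -90.0]), ([350, 189], [556.0, -110.0]), ([370, 227], [521.0, -129.0]), ([372, 281], [465.0, -133.0]), ([341, 314], [427.0, -105.0]), ([308, 317], [424.0, -72.0]), ([281, 304], [439.0, -46.0]), ([268, 286], [459.0, -34.0]), ([265, 237], [511.0, -34.0]), ([291, 186], [559.0, -59.0])]
[([639, 42], [668.0, -317.0]), ([639, 67], [652.0, -323.0]), ([541, 74], [647.0, -252.0]), ([560, 50], [664.0, -262.0]), ([582, 41], [670.0, -276.0])]
```

View pics/w3b.png

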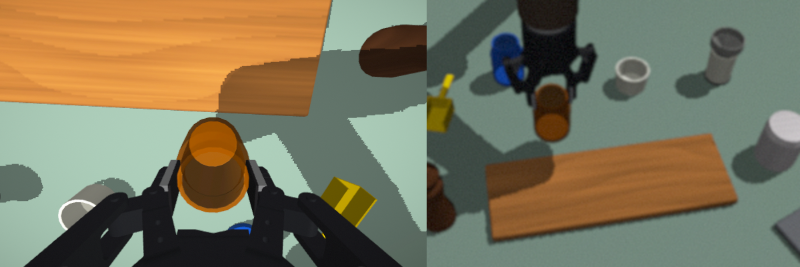

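Run:
```python
from seg import *
s=arm.read_state()
print(onz('wrist',(320,213),62,s),onz('wrist',(320,285),149,s))
im=cv2.imread('pics/w3.png')
cv2.imwrite('pics/c3.png',cv2.resize(im[150:340,210:440],None,fx=3,fy=3,interpolation=cv2.INTER_CUBIC))
```

```text
[548.61123487 -83.85908833  62.        ] [548.49364517 -83.67121649 149.        ]
```

View pics/c3.png

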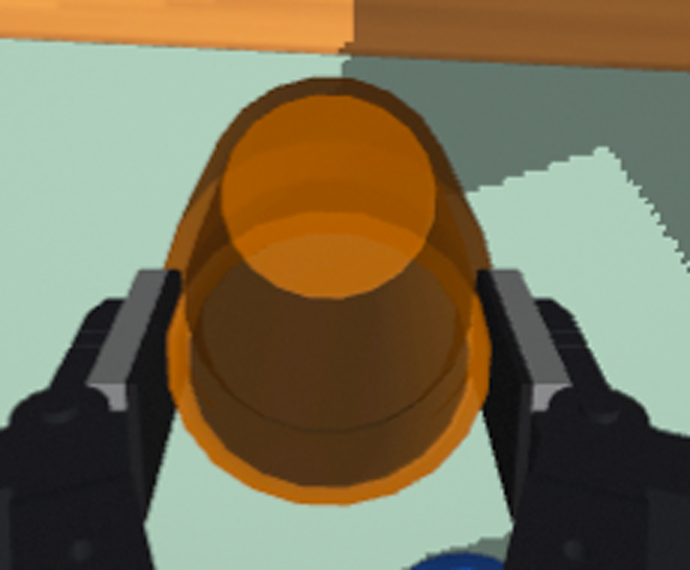

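Run:
```python
from seg import *
s,im=snap('side','d4.png'); s2,im2=snap('scene'); print(s['gripper_width'],s['grasp_force'])
for z in(40,50,60,70): print(z,np.round(proj('side',(548.5,-84,z))),np.round(proj('scene',(548.5,-84,z))))
a=cv2.resize(im[150:270,270:400],(520,480),interpolation=cv2.INTER_CUBIC);b=cv2.resize(im2[130:220,270:340],(373,480),interpolation=cv2.INTER_CUBIC)
cv2.imwrite('pics/d4b.png',np.hstack([a,b])[:, :800])
```

```text
51.044658747993246 41.283148017028
40 [330. 214.] [313. 200.]
50 [330. 210.] [313. 197.]
60 [330. 207.] [313. 195.]
70 [330. 204.] [313. 192.]
```

View pics/d4b.png

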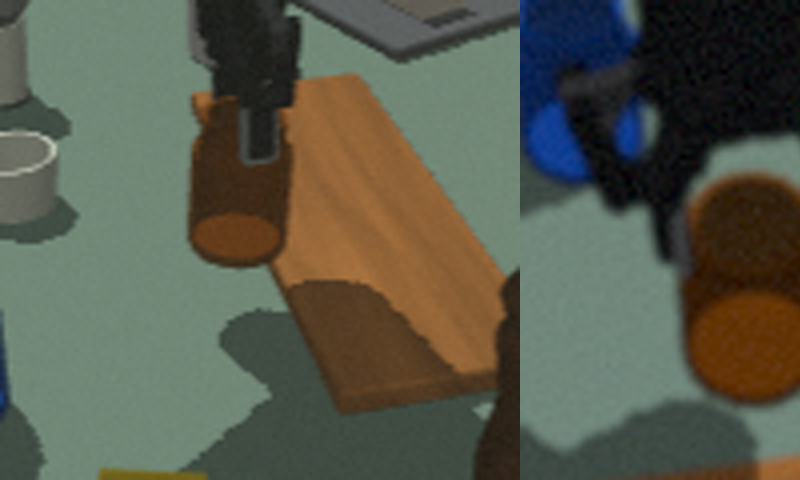

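The jar is held upright by its body, with its bottom about 55 mm high. Next I move toward the board middle for a better board view.

Emit:
step_arm([
  {"dr":[0,0,0],"slide":[3,-5,-15],"jaw":50},
  {"dr":[0,0,0],"slide":[7,-12,-30],"jaw":50},
  {"dr":[0,0,0],"slide":[12,-22,-45],"jaw":50},
  {"dr":[0,0,0],"slide":[20,-35,-61],"jaw":50},
  {"dr":[0,0,0],"slide":[30,-50,-61],"jaw":50},
  {"dr":[0,0,0],"slide":[40,-65,-61],"jaw":50},
  {"dr":[0,0,0],"slide":[47,-75,-61],"jaw":50},
  {"dr":[0,0,0],"slide":[47,-75,-61],"jaw":50},
])

```text
clock: 5.45
position: [598.1, -7.6, 148.6]
ee_rot: [1.0, 0.001, -0.001, 0.0]
contact_force: [0.2, -0.6, -2.5]
gripper_width: 51.0
grasp_force: 41.4
```

Run:
```python
from seg import *
s,im=snap('wrist','w5.png'); print(s['position'],s['gripper_width'],s['grasp_force'],s['contact_force'])
for P in [(570,-200),(589,190),(710,-215),(729,184)]: print(P,np.round(proj('wrist',(*P,18),s)))
```

```text
[598.14105278  -7.55780452 148.60588867] 50.98452558874612 41.38347249820072 [ 0.2319415  -0.58379972 -2.48718459]
(570, -200) [498. 201.]
(589, 190) [132. 183.]
(710, -215) [543.  59.]
(729, 184) [109.  35.]
```

View pics/w5.png

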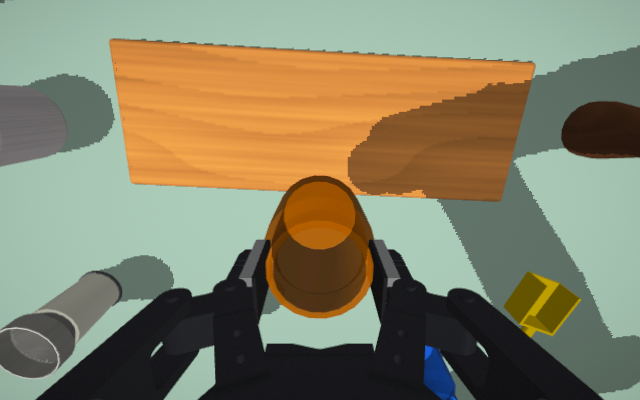

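The view shows all four board corners, (110,39), (534,63), (502,199) and (132,182), with the jar upright in the fingers.

Run:
```python
from seg import *
s=arm.read_state()
C=np.array([onz('wrist',u,18,s)[:2] for u in [(110,39.5),(533.5,63.5),(502,198.5),(132,181.5)]])
print(C.round(1)); c=C.mean(0)
v=(C[0]-C[1])+(C[3]-C[2]); yaw=np.arctan2(-v[0],v[1]); print('centre',c.round(1),'yaw',yaw, np.linalg.norm(C[0]-C[1]),np.linalg.norm(C[1]-C[2]))
b=R.from_euler('z',yaw).as_matrix()[:2,:2]
for y in(-100,100): print(y,(c+b@[0,y]).round(1))
for z in(115,120,125): print('jar bottom',z,onz('wrist',(320,215),z,s).round(1))
```

```text
[[ 725.2  183.2]
 [ 705.3 -208.3]
 [ 572.2 -204.6]
 [ 590.8  189.5]]
centre [648.4 -10. ] yaw -0.04898133545926328 391.9892333175409 133.23243817871852
-100 [ 643.5 -109.9]
100 [653.3  89.8]
jar bottom 115 [591.6  -8.6 115. ]
jar bottom 120 [593.6  -8.6 120. ]
jar bottom 125 [595.6  -8.6 125. ]
```

Emit:
step_arm([
  {"dr":[0,0,0],"slide":[14,0,10],"jaw":50},
  {"dr":[0,0,0],"slide":[28,0,25],"jaw":50},
  {"dr":[0,0,0],"slide":[42,1,42],"jaw":50},
  {"dr":[0,0,0],"slide":[52,1,58],"jaw":50},
  {"dr":[0,0,0],"slide":[55,1,72],"jaw":50},
  {"dr":[0,0,0],"slide":[55,1,83],"jaw":50},
  {"dr":[0,0,0],"slide":[55,1,89],"jaw":50},
  {"dr":[0,0,0],"slide":[55,1,92],"jaw":50},
])

```text
clock: 6.5
position: [652.9, -9.4, 58.0]
ee_rot: [1.0, 0.0, 0.0, 0.0]
contact_force: [-2.8, 0.1, 6.2]
gripper_width: 50.6
grasp_force: 42.8
```

Emit:
step_arm([
  {"dr":[0,0,0],"slide":[0,0,0.5],"jaw":50},
  {"dr":[0,0,0],"slide":[0,0,1],"jaw":50},
  {"dr":[0,0,0],"slide":[0,0,1.5],"jaw":50},
  {"dr":[0,0,0],"slide":[0,0,2],"jaw":50},
  {"dr":[0,0,0],"slide":[0,0,2.5],"jaw":50},
  {"dr":[0,0,0],"slide":[0,0,3],"jaw":50},
  {"dr":[0,0,0],"slide":[0,0,3.5],"jaw":50},
  {"dr":[0,0,0],"slide":[0,0,3.5],"jaw":50},
])

```text
clock: 7.5
position: [654.2, -9.4, 57.9]
ee_rot: [1.0, 0.001, 0.002, 0.0]
contact_force: [-5.5, -0.2, 13.8]
gripper_width: 50.6
grasp_force: 43.9
```

The jar is down on the board. I relieve the pressure and then open slowly.

Emit:
step_arm([
  {"dr":[0,0,0],"slide":[0,0,-2],"jaw":50},
  {"dr":[0,0,0],"slide":[0,0,-3.5],"jaw":50},
  {"dr":[0,0,0],"slide":[0,0,-3.5],"jaw":54},
  {"dr":[0,0,0],"slide":[0,0,-3.5],"jaw":60},
  {"dr":[0,0,0],"slide":[0,0,-3.5],"jaw":68},
  {"dr":[0,0,0],"slide":[0,0,-3.5],"jaw":85},
  {"dr":[0,0,0],"slide":[0,0,-3.5],"jaw":85},
  {"dr":[0,0,0],"slide":[0,0,-3.5],"jaw":85},
])

```text
clock: 8.5
position: [653.0, -9.4, 57.5]
ee_rot: [1.0, -0.0, 0.0, -0.0]
contact_force: [-1.2, 0.5, 0.2]
gripper_width: 85.2
grasp_force: 0.0
```

Emit:
step_arm([
  {"dr":[0,0,0],"slide":[0,0,-15],"jaw":85},
  {"dr":[0,0,0],"slide":[0,0,-35],"jaw":85},
  {"dr":[0,0,0],"slide":[0,0,-60],"jaw":85},
  {"dr":[0,0,0],"slide":[-10,0,-90],"jaw":85},
  {"dr":[0,0,0],"slide":[-50,-20,-110],"jaw":85},
  {"dr":[0,0,0],"slide":[-90,-50,-110],"jaw":85},
  {"dr":[0,0,0],"slide":[-130,-80,-110],"jaw":85},
  {"dr":[0,0,0],"slide":[-130,-80,-110],"jaw":85},
])

```text
clock: 9.5
position: [521.1, 72.0, 169.4]
ee_rot: [1.0, 0.002, 0.001, -0.001]
contact_force: [0.8, 0.2, -0.4]
gripper_width: 85.2
grasp_force: 0.0
```

Run:
```python
from seg import *
s,im=snap('wrist','w6.png'); print(s['position'],s['gripper_width'],s['contact_force'])
print('pred jar',np.round(proj('wrist',(648.5,-9.5,22),s)),np.round(proj('wrist',(648.5,-9.5,108),s)),'ram',np.round(proj('wrist',(433,93,42),s)))
```

```text
[521.14967295  71.95846901 169.42390242] 85.19209451905421 [ 0.77830028  0.23959895 -0.42751613]
pred jar [404.  45.] [437.  23.] ram [301. 252.]
```

View pics/w6.png

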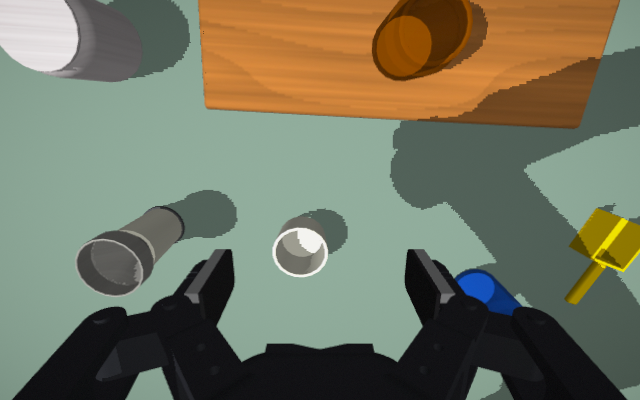

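The jar stands upright on target: bottom seen at (405,44), predicted (404,45). The ramekin rim at (300,252) also matches its prediction. Next is the ramekin.

Emit:
step_arm([
  {"dr":[0,0,0],"slide":[-40,-10,25],"jaw":85},
  {"dr":[0,0,0],"slide":[-80,-20,55],"jaw":85},
  {"dr":[0,0,0],"slide":[-88,-21,90],"jaw":85},
  {"dr":[0,0,0],"slide":[-88,-21,120],"jaw":85},
  {"dr":[0,0,0],"slide":[-88,-21,145],"jaw":85},
  {"dr":[0,0,0],"slide":[-88,-21,158],"jaw":85},
  {"dr":[0,0,0],"slide":[-88,-21,164],"jaw":85},
  {"dr":[0,0,0],"slide":[-88,-21,164],"jaw":85},
])

```text
clock: 10.55
position: [435.6, 91.7, 3.7]
ee_rot: [1.0, -0.0, 0.0, -0.0]
contact_force: [-0.4, 0.1, 0.4]
gripper_width: 85.2
grasp_force: 0.0
```

Emit:
step_arm([
  {"dr":[0,0,0],"slide":[0,0,0],"jaw":70},
  {"dr":[0,0,0],"slide":[0,0,0],"jaw":50},
  {"dr":[0,0,0],"slide":[0,0,0],"jaw":50},
  {"dr":[0,0,0],"slide":[0,0,0],"jaw":50},
  {"dr":[0,0,0],"slide":[0,0,-10],"jaw":50},
  {"dr":[0,0,0],"slide":[0,0,-25],"jaw":50},
  {"dr":[0,0,0],"slide":[0,0,-50],"jaw":50},
  {"dr":[0,0,0],"slide":[0,0,-70],"jaw":50},
])

```text
clock: 11.55
position: [435.0, 91.7, 74.7]
ee_rot: [1.0, -0.0, 0.0, -0.0]
contact_force: [-0.3, -0.4, 0.2]
gripper_width: 50.0
grasp_force: 0.0
```

Run:
```python
from seg import *
s,im=snap('wrist','w7.png'); print(s['position'],s['gripper_width'],s['grasp_force'],s['contact_force'])
cv2.imwrite('pics/c7.png',cv2.resize(im[130:380,160:480],None,fx=2,fy=2))
for z in (100,110,115): print(z,np.round(proj('wrist',(433,93,z),s)))
```

```text
[435.02633502  91.70249905  74.73690821] 50.04965283662936 0.0 [-0.2709055  -0.44981069  0.2450571 ]
100 [317. 247.]
110 [317. 257.]
115 [317. 261.]
```

View pics/c7.png

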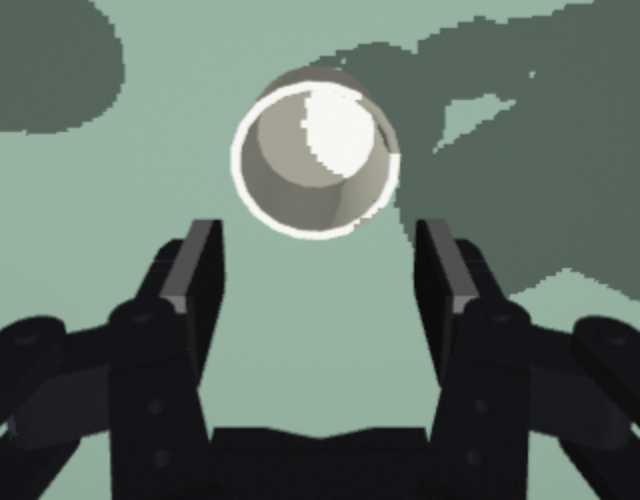

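The grip slipped off; the ramekin still stands upright, with its rim at about (317,210). I check its position and regrip with a firmer close.

Run:
```python
from seg import *
s=arm.read_state()
print(onz('wrist',(317.5,210),42,s),onz('wrist',(318,194),4,s))
```

```text
[434.36844382  93.96983466  42.        ] [435.08357757  93.84495577   4.        ]
```

Emit:
step_arm([
  {"dr":[0,0,0],"slide":[0,0,0],"jaw":85},
  {"dr":[0,0,0],"slide":[0,0,0],"jaw":85},
  {"dr":[0,0,0],"slide":[0,0,0],"jaw":85},
  {"dr":[0,0,0],"slide":[0,0,0],"jaw":85},
  {"dr":[0,0,0],"slide":[0,0,15],"jaw":85},
  {"dr":[0,0,0],"slide":[0,0,35],"jaw":85},
  {"dr":[0,0,0],"slide":[0,0,45],"jaw":85},
  {"dr":[0,0,0],"slide":[0,0,45],"jaw":85},
])

```text
clock: 12.6
position: [434.6, 91.3, 27.9]
ee_rot: [1.0, -0.0, -0.001, 0.001]
contact_force: [0.4, 0.2, -0.3]
gripper_width: 85.0
grasp_force: 0.0
```

Emit:
step_arm([
  {"dr":[0,0,0],"slide":[0,-2,12],"jaw":85},
  {"dr":[0,0,0],"slide":[0,-2,25],"jaw":85},
  {"dr":[0,0,0],"slide":[0,-2,25],"jaw":20},
  {"dr":[0,0,0],"slide":[0,-2,25],"jaw":20},
  {"dr":[0,0,0],"slide":[0,-2,25],"jaw":20},
  {"dr":[0,0,0],"slide":[0,-2,25],"jaw":20},
  {"dr":[0,0,0],"slide":[0,-2,25],"jaw":20},
  {"dr":[0,0,0],"slide":[0,-2,25],"jaw":20},
])

```text
clock: 13.6
position: [434.6, 93.2, 4.5]
ee_rot: [1.0, -0.0, -0.0, 0.0]
contact_force: [-3.2, -0.9, 8.7]
gripper_width: 58.1
grasp_force: 62.1
```

Emit:
step_arm([
  {"dr":[0,0,0],"slide":[0,0,-3],"jaw":20},
  {"dr":[0,0,0],"slide":[0,0,-8],"jaw":20},
  {"dr":[0,0,0],"slide":[0,0,-15],"jaw":20},
  {"dr":[0,0,0],"slide":[0,0,-25],"jaw":20},
  {"dr":[0,0,0],"slide":[0,0,-40],"jaw":20},
  {"dr":[0,0,0],"slide":[0,0,-60],"jaw":20},
  {"dr":[0,0,0],"slide":[0,0,-80],"jaw":20},
  {"dr":[0,0,0],"slide":[0,0,-80],"jaw":20},
])

```text
clock: 14.6
position: [436.0, 94.1, 85.2]
ee_rot: [1.0, 0.0, 0.002, -0.001]
contact_force: [0.4, 0.1, 0.5]
gripper_width: 19.9
grasp_force: 0.0
```

```bash
cat > ram.py <<'E'
from seg import *
s,im=snap('wrist','r_%d.png'%int(arm.read_state()['clock']*100))
m=cv2.inRange(cv2.cvtColor(im,cv2.COLOR_BGR2HSV),(0,0,195),(180,30,255))
cs,_=cv2.findContours(m,cv2.RETR_EXTERNAL,cv2.CHAIN_APPROX_NONE)
print(s['position'].round(1),s['gripper_width'],s['contact_force'].round(1))
for c in cs:
    if cv2.contourArea(c)>300:
        e=cv2.fitEllipse(cv2.convexHull(c)); print(np.round(e[0],1),np.round(e[1],1),round(e[2]),cv2.boundingRect(c),onz('wrist',e[0],42,s)[:2].round(1))
E
python3 ram.py
```

```text
[436.   94.1  85.2] 19.921996376563104 [0.4 0.1 0.5]
[323.7 205. ] [76.2 79.5] 75 (284, 167, 75, 77) [434.7  90.9]
```

Emit:
step_arm([
  {"dr":[0,0,0],"slide":[0,0,0],"jaw":85},
  {"dr":[0,0,0],"slide":[0,0,0],"jaw":85},
  {"dr":[0,0,0],"slide":[0,0,0],"jaw":85},
  {"dr":[0,0,0],"slide":[0,0,0],"jaw":85},
  {"dr":[0,0,0],"slide":[0,0,0],"jaw":85},
  {"dr":[0,0,0],"slide":[0,0,15],"jaw":85},
  {"dr":[0,0,0],"slide":[0,0,35],"jaw":85},
  {"dr":[0,0,0],"slide":[0,0,35],"jaw":85},
])

```text
clock: 15.65
position: [434.0, 93.0, 47.5]
ee_rot: [1.0, -0.0, -0.001, 0.001]
contact_force: [-0.4, -0.1, 0.6]
gripper_width: 84.8
grasp_force: 0.0
```

Emit:
step_arm([
  {"dr":[0,0,0],"slide":[0,1,20],"jaw":85},
  {"dr":[0,0,0],"slide":[0,1,38],"jaw":85},
  {"dr":[0,0,0],"slide":[0,1,46],"jaw":85},
  {"dr":[0,0,0],"slide":[0,1,46],"jaw":56},
  {"dr":[0,0,0],"slide":[0,1,46],"jaw":56},
  {"dr":[0,0,0],"slide":[0,1,46],"jaw":56},
  {"dr":[0,0,0],"slide":[0,1,46],"jaw":56},
  {"dr":[0,0,0],"slide":[0,1,46],"jaw":56},
])

```text
clock: 16.65
position: [436.2, 92.5, 5.5]
ee_rot: [1.0, 0.001, 0.001, 0.0]
contact_force: [-2.2, -3.4, 19.2]
gripper_width: 56.0
grasp_force: 10.5
```

Emit:
step_arm([
  {"dr":[0,0,0],"slide":[0,0,-1],"jaw":56},
  {"dr":[0,0,0],"slide":[0,0,-2],"jaw":56},
  {"dr":[0,0,0],"slide":[0,0,-3],"jaw":56},
  {"dr":[0,0,0],"slide":[0,0,-4],"jaw":56},
  {"dr":[0,0,0],"slide":[0,0,-5],"jaw":56},
  {"dr":[0,0,0],"slide":[0,0,-6],"jaw":56},
  {"dr":[0,0,0],"slide":[0,0,-7],"jaw":56},
  {"dr":[0,0,0],"slide":[0,0,-8],"jaw":56},
])

```text
clock: 17.65
position: [434.9, 92.5, 10.5]
ee_rot: [1.0, -0.0, -0.0, 0.0]
contact_force: [0.5, -0.3, -0.2]
gripper_width: 56.0
grasp_force: 0.0
```

```bash
python3 ram.py
```

```text
[434.9  92.5  10.5] 55.985650728968544 [ 0.5 -0.3 -0.2]
[337.2 232.4] [36.4 44.4] 81 (315, 221, 45, 31) [445.   83.2]
```

Run:
```python
from seg import *
s=arm.read_state(); p=s['position']
for d in [(0,0,0),(11,0,0),(-11,0,0),(11,28,0),(11,42.6,0),(11,42.6,13),(11,28,5),(-11,28,5),(11,28,19),(-11,28,19),(11,28,30),(11,28,38)]:
    print(d,np.round(proj('wrist',p+[d[0],-d[1],d[2]],s)))
im=cv2.imread('pics/r_1765.png')
cv2.imwrite('pics/c8.png',cv2.resize(im[130:380,160:480],None,fx=2,fy=2))
```

```text
(0, 0, 0) [319. 226.]
(11, 0, 0) [319. 210.]
(-11, 0, 0) [319. 241.]
(11, 28, 0) [364. 210.]
(11, 42.6, 0) [388. 210.]
(11, 42.6, 13) [393. 217.]
(11, 28, 5) [365. 212.]
(-11, 28, 5) [364. 245.]
(11, 28, 19) [369. 221.]
(-11, 28, 19) [367. 256.]
(11, 28, 30) [372. 230.]
(11, 28, 38) [375. 236.][ WARN:0@0.186] global loadsave.cpp:275 findDecoder imread_('pics/r_1765.png'): can't open/read file: check file path/integrity
Traceback (most recent call last):
TypeError: 'NoneType' object is not subscriptable
```

The finger pixels show that the tips really sit about 35–40 mm behind the nominal TCP: the tip rows are near 240 where 210 is expected, and the tip spacing is too wide. So the jar was held by its neck and the ramekin only by its rim edge. I regrip about 25 mm lower.

Emit:
step_arm([
  {"dr":[0,0,0],"slide":[0,0,-6],"jaw":85},
  {"dr":[0,0,0],"slide":[0,0,-6],"jaw":85},
  {"dr":[0,0,0],"slide":[0,0,-6],"jaw":85},
  {"dr":[0,0,0],"slide":[0,0,6],"jaw":85},
  {"dr":[0,0,0],"slide":[0,0,14],"jaw":85},
  {"dr":[0,0,0],"slide":[0,0,20],"jaw":85},
  {"dr":[0,0,0],"slide":[0,0,24],"jaw":85},
  {"dr":[0,0,0],"slide":[0,0,26],"jaw":85},
])

```text
clock: 18.7
position: [434.9, 92.6, -15.8]
ee_rot: [1.0, -0.0, -0.0, 0.0]
contact_force: [-0.6, 0.5, 0.3]
gripper_width: 85.2
grasp_force: 0.0
```

```bash
python3 ram.py
```

```text
[434.9  92.6 -15.8] 85.23193257099217 [-0.6  0.5  0.3]
[338.1 254.6] [25.3 55.7] 90 (315, 243, 51, 25) [446.7  84.4]
```

Emit:
step_arm([
  {"dr":[0,0,0],"slide":[0,0,3],"jaw":85},
  {"dr":[0,0,0],"slide":[0,0,5],"jaw":85},
  {"dr":[0,0,0],"slide":[0,0,5],"jaw":40},
  {"dr":[0,0,0],"slide":[0,0,5],"jaw":40},
  {"dr":[0,0,0],"slide":[0,0,5],"jaw":40},
  {"dr":[0,0,0],"slide":[0,0,5],"jaw":40},
  {"dr":[0,0,0],"slide":[0,0,5],"jaw":40},
  {"dr":[0,0,0],"slide":[0,0,5],"jaw":40},
])

```text
clock: 19.75
position: [435.0, 92.5, -19.7]
ee_rot: [1.0, 0.0, 0.0, 0.0]
contact_force: [-2.0, -1.2, 8.5]
gripper_width: 61.7
grasp_force: 63.2
```

Emit:
step_arm([
  {"dr":[0,0,0],"slide":[0,0,-2],"jaw":40},
  {"dr":[0,0,0],"slide":[0,0,-5],"jaw":40},
  {"dr":[0,0,0],"slide":[0,0,-10],"jaw":40},
  {"dr":[0,0,0],"slide":[0,0,-18],"jaw":40},
  {"dr":[0,0,0],"slide":[0,0,-30],"jaw":40},
  {"dr":[0,0,0],"slide":[0,0,-45],"jaw":40},
  {"dr":[0,0,0],"slide":[0,0,-60],"jaw":40},
  {"dr":[0,0,0],"slide":[0,0,-60],"jaw":40},
])

```text
clock: 20.75
position: [436.0, 93.2, 41.0]
ee_rot: [1.0, 0.0, 0.002, -0.001]
contact_force: [-0.3, -0.9, -2.3]
gripper_width: 62.2
grasp_force: 65.4
```

```bash
python3 ram.py
```

```text
[436.   93.2  41. ] 62.1502773857898 [-0.3 -0.9 -2.3]
[339.9 261.7] [25.7 51.3] 96 (315, 250, 49, 25) [410.8  79.7]
[317.8 227.7] [13.6 69.2] 87 (284, 221, 70, 13) [435.1  94.2]
```

The ramekin is now held firmly, with weight on the wrist. I carry it round the jar to the mill side.

Emit:
step_arm([
  {"dr":[0,0,0],"slide":[10,25,-10],"jaw":40},
  {"dr":[0,0,0],"slide":[22,62,-20],"jaw":40},
  {"dr":[0,0,0],"slide":[36,105,-25],"jaw":40},
  {"dr":[0,0,0],"slide":[50,150,-25],"jaw":40},
  {"dr":[0,0,0],"slide":[70,185,-25],"jaw":40},
  {"dr":[0,0,0],"slide":[100,200,-25],"jaw":40},
  {"dr":[0,0,0],"slide":[135,203,-25],"jaw":40},
  {"dr":[0,0,0],"slide":[165,203,-25],"jaw":40},
])

```text
clock: 21.8
position: [600.3, -111.0, 63.2]
ee_rot: [1.0, -0.001, -0.001, -0.0]
contact_force: [-0.2, 0.8, -0.9]
gripper_width: 61.8
grasp_force: 65.7
```

Emit:
step_arm([
  {"dr":[0,0,0],"slide":[25,0,10],"jaw":40},
  {"dr":[0,0,0],"slide":[40,0,25],"jaw":40},
  {"dr":[0,0,0],"slide":[43,0,40],"jaw":40},
  {"dr":[0,0,0],"slide":[43,0,52],"jaw":40},
  {"dr":[0,0,0],"slide":[43,0,58],"jaw":40},
  {"dr":[0,0,0],"slide":[43,0,60],"jaw":40},
  {"dr":[0,0,0],"slide":[43,0,61],"jaw":40},
  {"dr":[0,0,0],"slide":[43,0,61],"jaw":40},
])

```text
clock: 22.8
position: [643.2, -110.4, 4.1]
ee_rot: [1.0, -0.0, 0.0, -0.0]
contact_force: [-0.9, 0.0, -1.1]
gripper_width: 62.1
grasp_force: 65.7
```

Emit:
step_arm([
  {"dr":[0,0,0],"slide":[0,-1,1],"jaw":40},
  {"dr":[0,0,0],"slide":[0,-1,2],"jaw":40},
  {"dr":[0,0,0],"slide":[0,-1,3],"jaw":40},
  {"dr":[0,0,0],"slide":[0,-1,4],"jaw":40},
  {"dr":[0,0,0],"slide":[0,-1,5],"jaw":40},
  {"dr":[0,0,0],"slide":[0,-1,5.5],"jaw":40},
  {"dr":[0,0,0],"slide":[0,-1,6],"jaw":40},
  {"dr":[0,0,0],"slide":[0,-1,6],"jaw":40},
])

```text
clock: 23.8
position: [643.0, -109.4, -1.6]
ee_rot: [1.0, 0.0, 0.0, 0.0]
contact_force: [-2.6, 0.7, 5.9]
gripper_width: 61.7
grasp_force: 66.3
```

Contact: the ramekin rests on the board. I open, rise and look, numerically only.

Emit:
step_arm([
  {"dr":[0,0,0],"slide":[0,0,-1],"jaw":60},
  {"dr":[0,0,0],"slide":[0,0,-1],"jaw":64},
  {"dr":[0,0,0],"slide":[0,0,-1],"jaw":70},
  {"dr":[0,0,0],"slide":[0,0,-1],"jaw":74},
  {"dr":[0,0,0],"slide":[0,0,-1],"jaw":74},
  {"dr":[0,0,0],"slide":[0,0,-10],"jaw":74},
  {"dr":[0,0,0],"slide":[0,0,-30],"jaw":74},
  {"dr":[0,0,0],"slide":[0,0,-60],"jaw":74},
])

```text
clock: 24.8
position: [642.5, -109.4, 57.9]
ee_rot: [1.0, -0.0, -0.001, 0.0]
contact_force: [0.2, -0.3, 0.2]
gripper_width: 74.1
grasp_force: 0.0
```

Emit:
step_arm([
  {"dr":[0,0,0],"slide":[0,0,-50],"jaw":85},
  {"dr":[0,0,0],"slide":[-30,10,-80],"jaw":85},
  {"dr":[0,0,0],"slide":[-70,35,-80],"jaw":85},
  {"dr":[0,0,0],"slide":[-110,60,-80],"jaw":85},
  {"dr":[0,0,0],"slide":[-150,90,-80],"jaw":85},
  {"dr":[0,0,0],"slide":[-190,120,-80],"jaw":85},
  {"dr":[0,0,0],"slide":[-210,140,-80],"jaw":85},
  {"dr":[0,0,0],"slide":[-210,140,-80],"jaw":85},
])

```text
clock: 25.8
position: [431.9, -250.4, 138.5]
ee_rot: [1.0, -0.001, 0.001, 0.0]
contact_force: [-0.8, -0.5, 0.4]
gripper_width: 85.0
grasp_force: 0.0
```

Run:
```python
from seg import *
s,im=snap('wrist','w9.png'); print(s['position'].round(1),s['joints'].round(2))
Y,_=blobs(im,(20,120,60),(35,255,255))
for c in Y[:2]:
    q=cv2.approxPolyDP(c,3,True)[:,0]; print(cv2.contourArea(c),cv2.boundingRect(c),q.tolist())
m=cv2.inRange(cv2.cvtColor(im,cv2.COLOR_BGR2HSV),(0,0,190),(180,40,255))
cs,_=cv2.findContours(m,cv2.RETR_EXTERNAL,cv2.CHAIN_APPROX_NONE)
for c in cs:
    if cv2.contourArea(c)>150:
        e=cv2.fitEllipse(cv2.convexHull(c)); print('white',np.round(e[0],1),np.round(e[1],1),cv2.boundingRect(c),onz('wrist',e[0],60,s)[:2].round(1))
f=lambda P:np.round(proj('wrist',P,s)).tolist()
print('pred ram rim',f((643,-109.5,60)),'scoop bowl',f((441,-267,32)),'handle',f((361,-243,28)))
```

```text
[ 431.9 -250.4  138.5] [-0.2   0.23 -0.39  0.   -0.96  1.77]
5468.5 (500, 71, 86, 127) [[585, 71], [510, 75], [500, 132], [529, 137], [519, 197], [532, 196], [545, 138], [569, 136]]
3528.0 (308, 137, 71, 114) [[336, 137], [332, 138], [313, 192], [327, 198], [308, 243], [315, 250], [319, 249], [338, 205], [356, 207], [378, 159], [370, 150]]
pred ram rim [105.0, -116.0] scoop bowl [336.0, 173.0] handle [313.0, 245.0]
```

Run:
```python
from seg import *
s=arm.read_state(); f=lambda u,z:onz('wrist',u,z,s)[:2]
A,B,C,D=[f(u,32) for u in [(313,192),(356,207),(378,159),(335,137)]]
print(A,B,C,D,[np.linalg.norm(a-b).round(1) for a,b in((A,B),(B,C),(C,D),(D,A))])
h=f((313.5,247),32); print('handle end',h)
c=(A+B+C+D)/4; back=(A+B)/2
for n,v in(('AB',[(B-A)[1]*-1,(B-A)[0]]),('AD',D-A),('BC',C-B),('hc',c-h),('hb',back-h)): print(n,np.arctan2(v[1],v[0]))
print('centre',c, np.linalg.norm(c-h))
```

```text
[ 422.61090981 -243.69131557] [ 406.8094616  -286.70189023] [ 455.44282705 -305.88906745] [ 476.23298748 -264.601841  ] [np.float64(45.8), np.float64(52.3), np.float64(46.2), np.float64(57.6)]
handle end [ 362.28167378 -243.76571814]
AB -0.35207801835665037
AD -0.37182232566785706
BC -0.3757794136530903
hc -0.3833588427746021
hb -0.3880385866604795
centre [ 440.27404648 -275.22102856] 84.0966512660956
```

The scoop meant is at about (443,-276), yaw -0.375 (bowl pixels around (345,172), handle end (313,247)). I align, descend and grip it.

Emit:
step_arm([
  {"dr":[0,0,1],"slide":[5,12,15],"jaw":85},
  {"dr":[0,0,2],"slide":[11,26,35],"jaw":85},
  {"dr":[0,0,2.69],"slide":[11,26,60],"jaw":85},
  {"dr":[0,0,2.69],"slide":[11,26,85],"jaw":85},
  {"dr":[0,0,2.69],"slide":[11,26,110],"jaw":75},
  {"dr":[0,0,2.69],"slide":[11,26,132],"jaw":70},
  {"dr":[0,0,2.69],"slide":[11,26,148],"jaw":70},
  {"dr":[0,0,2.69],"slide":[11,26,152],"jaw":70},
])

```text
clock: 26.85
position: [444.6, -274.7, -15.4]
ee_rot: [0.983, -0.186, -0.001, -0.0]
contact_force: [-0.1, 0.4, -0.3]
gripper_width: 69.7
grasp_force: 0.0
```

Emit:
step_arm([
  {"dr":[0,0,0],"slide":[0,0,5],"jaw":70},
  {"dr":[0,0,0],"slide":[0,0,10],"jaw":70},
  {"dr":[0,0,0],"slide":[0,0,14],"jaw":70},
  {"dr":[0,0,0],"slide":[0,0,14],"jaw":40},
  {"dr":[0,0,0],"slide":[0,0,14],"jaw":40},
  {"dr":[0,0,0],"slide":[0,0,14],"jaw":40},
  {"dr":[0,0,0],"slide":[0,0,14],"jaw":40},
  {"dr":[0,0,0],"slide":[0,0,14],"jaw":40},
])

```text
clock: 27.85
position: [444.3, -275.5, -28.1]
ee_rot: [0.982, -0.187, 0.0, 0.0]
contact_force: [0.2, 0.4, 3.7]
gripper_width: 45.0
grasp_force: 62.6
```

Gripped at 45 mm. I lift high, carry it over, and turn it.

Emit:
step_arm([
  {"dr":[0,0,0],"slide":[0,0,-15],"jaw":40},
  {"dr":[0,0,0],"slide":[0,0,-50],"jaw":40},
  {"dr":[0,0,0],"slide":[0,0,-95],"jaw":40},
  {"dr":[0,0,0],"slide":[4,-25,-130],"jaw":40},
  {"dr":[0,0,0],"slide":[11,-75,-140],"jaw":40},
  {"dr":[0,0,0],"slide":[19,-130,-140],"jaw":40},
  {"dr":[0,0,0],"slide":[27,-185,-140],"jaw":40},
  {"dr":[0,0,0],"slide":[36,-240,-140],"jaw":40},
])

```text
clock: 28.85
position: [565.8, -63.7, 112.4]
ee_rot: [0.982, -0.187, 0.0, -0.0]
contact_force: [0.9, -0.3, -0.9]
gripper_width: 44.6
grasp_force: 62.4
```

Emit:
step_arm([
  {"dr":[0,0,1.12],"slide":[5,-36,0],"jaw":40},
  {"dr":[0,0,2.24],"slide":[10,-72,0],"jaw":40},
  {"dr":[0,0,3.36],"slide":[15,-108,0],"jaw":40},
  {"dr":[0,0,4.48],"slide":[20,-140,0],"jaw":40},
  {"dr":[0,0,5.6],"slide":[24.5,-165,0],"jaw":40},
  {"dr":[0,0,6.72],"slide":[24.5,-177,0],"jaw":40},
  {"dr":[0,0,7.84],"slide":[24.5,-177,0],"jaw":40},
  {"dr":[0,0,8.92],"slide":[24.5,-177,0],"jaw":40},
])

```text
clock: 29.85
position: [652.7, 90.5, 111.8]
ee_rot: [-0.687, 0.726, 0.0, -0.0]
contact_force: [0.6, -0.1, -0.7]
gripper_width: 45.1
grasp_force: 62.6
```

Run:
```python
from seg import *
s,im=snap('wrist','w10.png'); r=R.from_quat(s['ee_rot']).as_matrix()
print(s['position'].round(1),np.arctan2(r[1,0],r[0,0]),s['contact_force'].round(1),s['gripper_width'])
Y,_=blobs(im,(20,120,60),(35,255,255))
for c in Y[:2]:
    print(cv2.boundingRect(c),cv2.approxPolyDP(c,3,True)[:,0].tolist())
T=np.eye(4);T[:3,:3]=r;T[:3,3]=s['position']
for d in [(28,23),(28,-23),(-28,23),(-28,-23),(-90,7),(-90,-7)]:
    print(d,np.round(proj('wrist',(T@[*d,-28-32,1])[:3],s)))
```

```text
[652.7  90.5 111.8] -1.6258683836275858 [ 0.6 -0.1 -0.7] 45.13928559243486
(265, 208, 109, 142) [[276, 208], [265, 233], [272, 341], [304, 340], [306, 346], [320, 349], [333, 346], [335, 340], [367, 340], [373, 232], [363, 208]]
(28, 23) [371. 225.]
(28, -23) [260. 225.]
(-28, 23) [365. 335.]
(-28, -23) [267. 335.]
(-90, 7) [329. 429.]
(-90, -7) [303. 429.]
```

The scoop is straight in the grip (bowl corners (265,233) to (373,232)) and sits about 2.5 mm back. I lower it onto the board.

Emit:
step_arm([
  {"dr":[0,0,0],"slide":[2.5,-1,12],"jaw":40},
  {"dr":[0,0,0],"slide":[2.5,-1,35],"jaw":40},
  {"dr":[0,0,0],"slide":[2.5,-1,62],"jaw":40},
  {"dr":[0,0,0],"slide":[2.5,-1,85],"jaw":40},
  {"dr":[0,0,0],"slide":[2.5,-1,102],"jaw":40},
  {"dr":[0,0,0],"slide":[2.5,-1,112],"jaw":40},
  {"dr":[0,0,0],"slide":[2.5,-1,116],"jaw":40},
  {"dr":[0,0,0],"slide":[2.5,-1,116],"jaw":40},
])

```text
clock: 30.9
position: [654.4, 87.9, -4.1]
ee_rot: [-0.689, 0.725, -0.0, 0.0]
contact_force: [-0.1, 0.0, -0.6]
gripper_width: 45.0
grasp_force: 62.6
```

Emit:
step_arm([
  {"dr":[0,0,0],"slide":[0,0,1],"jaw":40},
  {"dr":[0,0,0],"slide":[0,0,2],"jaw":40},
  {"dr":[0,0,0],"slide":[0,0,3],"jaw":40},
  {"dr":[0,0,0],"slide":[0,0,4],"jaw":40},
  {"dr":[0,0,0],"slide":[0,0,5],"jaw":40},
  {"dr":[0,0,0],"slide":[0,0,5.5],"jaw":40},
  {"dr":[0,0,0],"slide":[0,0,6],"jaw":40},
  {"dr":[0,0,0],"slide":[0,0,6],"jaw":40},
])

```text
clock: 31.9
position: [654.1, 87.8, -10.1]
ee_rot: [-0.689, 0.725, -0.0, 0.0]
contact_force: [-1.8, -0.6, 2.6]
gripper_width: 45.0
grasp_force: 62.8
```

Emit:
step_arm([
  {"dr":[0,0,0],"slide":[0,0,0],"jaw":48},
  {"dr":[0,0,0],"slide":[0,0,0],"jaw":54},
  {"dr":[0,0,0],"slide":[0,0,0],"jaw":62},
  {"dr":[0,0,0],"slide":[0,0,0],"jaw":66},
  {"dr":[0,0,0],"slide":[0,0,-10],"jaw":66},
  {"dr":[0,0,0],"slide":[0,0,-40],"jaw":66},
  {"dr":[0,0,0],"slide":[0,0,-90],"jaw":70},
  {"dr":[0,0,0],"slide":[0,0,-140],"jaw":85},
])

```text
clock: 32.9
position: [654.1, 87.7, 131.6]
ee_rot: [-0.689, 0.725, -0.0, 0.0]
contact_force: [1.4, -0.1, 0.2]
gripper_width: 84.5
grasp_force: 0.0
```

Emit:
step_arm([
  {"dr":[0,0,0],"slide":[0,35,-25],"jaw":85},
  {"dr":[0,0,0],"slide":[0,80,-50],"jaw":85},
  {"dr":[0,0,0],"slide":[-20,110,-70],"jaw":85},
  {"dr":[0,0,-1.3],"slide":[-60,130,-70],"jaw":85},
  {"dr":[0,0,-2.6],"slide":[-80,145,-70],"jaw":85},
  {"dr":[0,0,-3.9],"slide":[-80,150,-70],"jaw":85},
  {"dr":[0,0,-5.2],"slide":[-80,150,-70],"jaw":85},
  {"dr":[0,0,-6.5],"slide":[-80,150,-70],"jaw":85},
])

```text
clock: 33.9
position: [508.2, 175.4, 200.5]
ee_rot: [0.938, -0.346, 0.0, -0.001]
contact_force: [0.5, -0.1, -0.6]
gripper_width: 84.7
grasp_force: 0.0
```

Emit:
step_arm([
  {"dr":[0,0,-1.3],"slide":[0,0,0],"jaw":85},
  {"dr":[0,0,-2.6],"slide":[0,0,0],"jaw":85},
  {"dr":[0,0,-3.9],"slide":[0,0,0],"jaw":85},
  {"dr":[0,0,-5.11],"slide":[0,0,0],"jaw":85},
  {"dr":[0,0,-5.11],"slide":[0,0,0],"jaw":85},
  {"dr":[0,0,-5.11],"slide":[0,0,0],"jaw":85},
  {"dr":[0,0,-5.11],"slide":[0,0,0],"jaw":85},
  {"dr":[0,0,-5.11],"slide":[0,0,0],"jaw":85},
])

```text
clock: 34.9
position: [508.3, 175.2, 199.5]
ee_rot: [1.0, -0.0, 0.0, -0.0]
contact_force: [0.1, 0.1, -0.7]
gripper_width: 84.8
grasp_force: 0.0
```

Run:
```python
from seg import *
s,im=snap('wrist','w11.png'); r=R.from_quat(s['ee_rot']).as_matrix()
print(s['position'].round(1),np.arctan2(r[1,0],r[0,0]))
f=lambda P:np.round(proj('wrist',P,s)).tolist()
c=np.array([648.5,-9.5]);b=R.from_euler('z',-0.049).as_matrix()[:2,:2]
pt=lambda x,y,z:f((*(c+b@[x,y]),z))
im2=im.copy()
for P in [(70,200,18),(-70,200,18),(-70,-200,18),(70,-200,18),(0,0,22),(0,0,108),(0,-100,60),(23,72,50),(-23,72,50),(23,128,50),(-23,128,50),(0,190,50)]:
    u=pt(*P); print(P,u); cv2.circle(im2,(int(u[0]),int(u[1])),2,(255,0,255),-1)
for z in (82,100): print('funnel',z,f((448.5,264,z)))
cv2.imwrite('pics/w11b.png',im2)
```

```text
[508.3 175.2 199.5] -0.0007569224829360802
(70, 200, 18) [307.0, -55.0]
(-70, 200, 18) [303.0, 96.0]
(-70, -200, 18) [655.0, 112.0]
(70, -200, 18) [714.0, -36.0]
(0, 0, 22) [495.0, 35.0]
(0, 0, 108) [558.0, 12.0]
(0, -100, 60) [626.0, 31.0]
(23, 72, 50) [441.0, -2.0]
(-23, 72, 50) [433.0, 52.0]
(23, 128, 50) [381.0, -6.0]
(-23, 128, 50) [376.0, 49.0]
(0, 190, 50) [314.0, 19.0]
funnel 82 [237.0, 233.0]
funnel 100 [232.0, 240.0]
```

View pics/w11b.png

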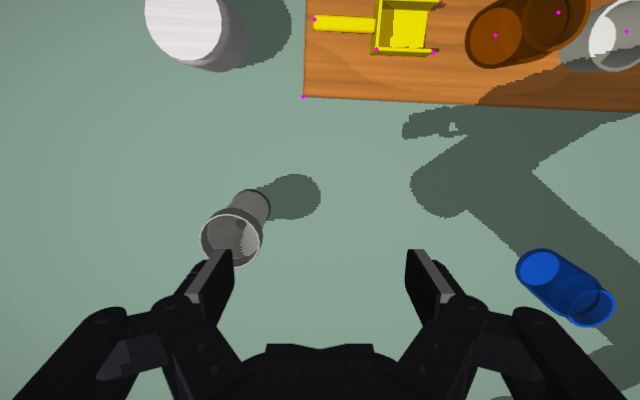

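The overlay shows the jar (495,35), ramekin (626,31) and scoop bowl (376–435, 50) with handle end (314,19) all on their marks. The funnel collar is at (231,239), as predicted. Now the funnel.

Emit:
step_arm([
  {"dr":[0,0,0],"slide":[-30,-45,5],"jaw":85},
  {"dr":[0,0,0],"slide":[-60,-88,15],"jaw":85},
  {"dr":[0,0,0],"slide":[-60,-89,50],"jaw":85},
  {"dr":[0,0,0],"slide":[-60,-89,90],"jaw":85},
  {"dr":[0,0,0],"slide":[-60,-89,125],"jaw":85},
  {"dr":[0,0,0],"slide":[-60,-89,150],"jaw":85},
  {"dr":[0,0,0],"slide":[-60,-89,161],"jaw":85},
  {"dr":[0,0,0],"slide":[-60,-89,161],"jaw":85},
])

```text
clock: 35.95
position: [448.4, 264.2, 38.3]
ee_rot: [1.0, -0.0, -0.0, 0.0]
contact_force: [-0.8, -0.6, -0.5]
gripper_width: 84.9
grasp_force: 0.0
```

Emit:
step_arm([
  {"dr":[0,0,0],"slide":[0,0,0],"jaw":70},
  {"dr":[0,0,0],"slide":[0,0,0],"jaw":64},
  {"dr":[0,0,0],"slide":[0,0,0],"jaw":50},
  {"dr":[0,0,0],"slide":[0,0,0],"jaw":50},
  {"dr":[0,0,0],"slide":[0,0,0],"jaw":50},
  {"dr":[0,0,0],"slide":[0,0,0],"jaw":50},
  {"dr":[0,0,0],"slide":[0,0,0],"jaw":50},
  {"dr":[0,0,0],"slide":[0,0,0],"jaw":50},
])

```text
clock: 36.95
position: [449.7, 265.8, 40.3]
ee_rot: [1.0, 0.0, 0.002, -0.002]
contact_force: [-1.3, 2.0, 5.4]
gripper_width: 60.8
grasp_force: 63.7
```

Emit:
step_arm([
  {"dr":[0,0,0],"slide":[0,0,-4],"jaw":50},
  {"dr":[0,0,0],"slide":[0,0,-12],"jaw":50},
  {"dr":[0,0,0],"slide":[0,0,-24],"jaw":50},
  {"dr":[0,0,0],"slide":[0,0,-40],"jaw":50},
  {"dr":[0,0,0],"slide":[0,0,-60],"jaw":50},
  {"dr":[0,0,0],"slide":[0,0,-85],"jaw":50},
  {"dr":[0,0,0],"slide":[0,0,-115],"jaw":50},
  {"dr":[0,0,0],"slide":[0,0,-140],"jaw":50},
])

```text
clock: 37.95
position: [448.3, 264.0, 180.3]
ee_rot: [1.0, -0.0, 0.0, -0.0]
contact_force: [0.4, 0.4, -0.6]
gripper_width: 60.7
grasp_force: 64.9
```

Run:
```python
from seg import *
s,im=snap('side','d12.png'); s1,im1=snap('wrist','w12.png')
print(s['position'].round(1),s['gripper_width'],s['grasp_force'],s['contact_force'].round(1))
# cup still standing: compare neighbourhood with first picture
im0=cv2.imread('pics/side0.png'); 
print('cup diff',cv2.absdiff(im[158:180,258:280],im0[158:180,258:280]).mean())
g=cv2.cvtColor(im1,cv2.COLOR_BGR2HSV); m=((g[...,1]<35)&(g[...,2]>60)).astype(np.uint8)*255
cs,_=cv2.findContours(m[100:400],cv2.RETR_EXTERNAL,cv2.CHAIN_APPROX_NONE)
for c in cs:
    if cv2.contourArea(c)>250: print(cv2.boundingRect(c+[0,100]))
for z in(136,155,235): print(z,np.round(proj('wrist',(*s1['position'][:2],z),s1)),np.round(proj('side',(*s1['position'][:2],z))))
```

```text
[448.3 264.  180.3] 60.696499792576525 64.8825205815956 [ 0.4  0.4 -0.6]
cup diff 1.752754820936639
(440, 384, 46, 16)
(0, 361, 16, 39)
(385, 242, 30, 48)
(224, 242, 31, 48)
(251, 147, 137, 194)
136 [320. 202.] [266. 134.]
155 [320. 210.] [266. 128.]
235 [319. 269.] [264. 102.]
```

The funnel is held and the cup is unchanged. I carry it over the jar.

Emit:
step_arm([
  {"dr":[0,0,0],"slide":[15,21,0],"jaw":50},
  {"dr":[0,0,0],"slide":[45,61,0],"jaw":50},
  {"dr":[0,0,0],"slide":[80,109,0],"jaw":50},
  {"dr":[0,0,0],"slide":[115,157,0],"jaw":50},
  {"dr":[0,0,0],"slide":[150,205,0],"jaw":50},
  {"dr":[0,0,0],"slide":[180,246,0],"jaw":50},
  {"dr":[0,0,0],"slide":[195,267,0],"jaw":50},
  {"dr":[0,0,0],"slide":[200,273.5,0],"jaw":50},
])

```text
clock: 39.05
position: [648.1, -11.0, 176.9]
ee_rot: [1.0, -0.001, -0.001, 0.0]
contact_force: [-0.4, 0.6, -1.3]
gripper_width: 60.7
grasp_force: 65.0
```

Emit:
step_arm([
  {"dr":[0,0,0],"slide":[0,0,0],"jaw":50},
  {"dr":[0,0,0],"slide":[0,0,15],"jaw":50},
  {"dr":[0,0,0],"slide":[0,0,30],"jaw":50},
  {"dr":[0,0,0],"slide":[0,0,45],"jaw":50},
  {"dr":[0,0,0],"slide":[0,0,60],"jaw":50},
  {"dr":[0,0,0],"slide":[0,0,75],"jaw":50},
  {"dr":[0,0,0],"slide":[0,0,85],"jaw":50},
  {"dr":[0,0,0],"slide":[0,0,92],"jaw":50},
])

```text
clock: 40.05
position: [648.3, -9.3, 85.8]
ee_rot: [1.0, -0.0, -0.0, 0.0]
contact_force: [0.3, -0.7, -0.7]
gripper_width: 60.6
grasp_force: 65.0
```

Emit:
step_arm([
  {"dr":[0,0,0],"slide":[0,0,1],"jaw":50},
  {"dr":[0,0,0],"slide":[0,0,2],"jaw":50},
  {"dr":[0,0,0],"slide":[0,0,3],"jaw":50},
  {"dr":[0,0,0],"slide":[0,0,4],"jaw":50},
  {"dr":[0,0,0],"slide":[0,0,5],"jaw":50},
  {"dr":[0,0,0],"slide":[0,0,6],"jaw":50},
  {"dr":[0,0,0],"slide":[0,0,7],"jaw":50},
  {"dr":[0,0,0],"slide":[0,0,7],"jaw":50},
])

```text
clock: 41.05
position: [648.4, -9.2, 79.5]
ee_rot: [1.0, -0.0, 0.0, -0.0]
contact_force: [-0.3, 0.1, -1.9]
gripper_width: 61.0
grasp_force: 65.0
```

Emit:
step_arm([
  {"dr":[0,0,0],"slide":[0,0,1],"jaw":50},
  {"dr":[0,0,0],"slide":[0,0,1.5],"jaw":50},
  {"dr":[0,0,0],"slide":[0,0,2],"jaw":50},
  {"dr":[0,0,0],"slide":[0,0,2.5],"jaw":50},
  {"dr":[0,0,0],"slide":[0,0,3],"jaw":50},
  {"dr":[0,0,0],"slide":[0,0,3.5],"jaw":50},
  {"dr":[0,0,0],"slide":[0,0,4],"jaw":50},
  {"dr":[0,0,0],"slide":[0,0,4],"jaw":50},
])

```text
clock: 42.05
position: [649.3, -9.3, 78.3]
ee_rot: [1.0, 0.0, 0.002, 0.0]
contact_force: [-2.8, 0.7, 11.4]
gripper_width: 60.6
grasp_force: 65.9
```

The funnel is seated with contact. I relieve the pressure, open slowly and withdraw.

Emit:
step_arm([
  {"dr":[0,0,0],"slide":[0,0,-2.5],"jaw":50},
  {"dr":[0,0,0],"slide":[0,0,-2.5],"jaw":61},
  {"dr":[0,0,0],"slide":[0,0,-2.5],"jaw":64},
  {"dr":[0,0,0],"slide":[0,0,-2.5],"jaw":68},
  {"dr":[0,0,0],"slide":[0,0,-2.5],"jaw":76},
  {"dr":[0,0,0],"slide":[0,0,-2.5],"jaw":85},
  {"dr":[0,0,0],"slide":[0,0,-2.5],"jaw":85},
  {"dr":[0,0,0],"slide":[0,0,-10],"jaw":85},
])

```text
clock: 43.05
position: [647.8, -9.4, 85.1]
ee_rot: [1.0, -0.0, -0.001, 0.0]
contact_force: [0.1, -0.8, -0.1]
gripper_width: 85.0
grasp_force: 0.0
```

Emit:
step_arm([
  {"dr":[0,0,0],"slide":[0,0,-15],"jaw":85},
  {"dr":[0,0,0],"slide":[0,0,-40],"jaw":85},
  {"dr":[0,0,0],"slide":[0,0,-75],"jaw":85},
  {"dr":[0,0,0],"slide":[0,0,-115],"jaw":85},
  {"dr":[0,0,0],"slide":[-45,0,-150],"jaw":85},
  {"dr":[0,0,0],"slide":[-95,0,-170],"jaw":85},
  {"dr":[0,0,0],"slide":[-140,0,-180],"jaw":85},
  {"dr":[0,0,0],"slide":[-170,0,-180],"jaw":85},
])

```text
clock: 44.05
position: [477.2, -9.4, 268.4]
ee_rot: [1.0, 0.0, 0.002, -0.001]
contact_force: [0.1, 1.0, -0.1]
gripper_width: 85.0
grasp_force: 0.0
```

Run:
```python
from seg import *
s,im=snap('wrist','w13.png'); print(s['position'].round(1),s['clock'])
c=np.array([648.5,-9.5]);b=R.from_euler('z',-0.049).as_matrix()[:2,:2]
pt=lambda x,y,z:np.round(proj('wrist',(*(c+b@[x,y]),z),s)).tolist()
for P in [(0,0,138),(31,0,138),(-31,0,138),(0,31,138),(0,-31,138),(0,0,60),(0,-100,60),(32,-100,60),(-32,-100,60),(0,-132,60),(0,-68,60)]: print(P,pt(*P))
for P in [(23,72,50),(-23,72,50),(-23,128,50),(7,190,50)]: print(P,pt(*P))
h=cv2.cvtColor(im,cv2.COLOR_BGR2HSV)
Y,_=blobs(im,(20,120,60),(35,255,255))
for q in Y[:2]: print('Y',cv2.boundingRect(q),cv2.approxPolyDP(q,3,True)[:,0].tolist())
m=((h[...,1]<60)&(h[...,2]>40)).astype(np.uint8)*255
cs,_=cv2.findContours(m[:240],cv2.RETR_EXTERNAL,cv2.CHAIN_APPROX_NONE)
for q in cs:
    if cv2.contourArea(q)>200:
        e=cv2.fitEllipse(cv2.convexHull(q)); print('grey',cv2.boundingRect(q),np.round(e[0]),np.round(e[1]))
# mill, tin, cup vs first scene picture
s2,sc=snap('scene','s13.png'); sc0=cv2.imread('pics/scene0.png')
for n,(x,y,w,hh) in dict(mill=(205,220,38,54),tin=(468,183,40,48),cupbase=(428,142,24,20)).items(): print(n,cv2.absdiff(sc,sc0)[y:y+hh,x:x+w].mean().round(1))
cv2.imwrite('pics/fin.png',np.hstack([cv2.resize(im[:240],(640,240)),]))
```

```text
[477.2  -9.4 268.4] 44.05
(0, 0, 138) [320.0, -14.0]
(31, 0, 138) [322.0, -57.0]
(-31, 0, 138) [318.0, 26.0]
(0, 31, 138) [284.0, -16.0]
(0, -31, 138) [355.0, -12.0]
(0, 0, 60) [320.0, 11.0]
(0, -100, 60) [408.0, 16.0]
(32, -100, 60) [412.0, -17.0]
(-32, -100, 60) [404.0, 48.0]
(0, -132, 60) [436.0, 18.0]
(0, -68, 60) [380.0, 15.0]
(23, 72, 50) [257.0, -13.0]
(-23, 72, 50) [258.0, 33.0]
(-23, 128, 50) [210.0, 30.0]
(7, 190, 50) [153.0, -3.0]
Y (156, 0, 107, 39) [[156, 1], [157, 12], [207, 17], [209, 31], [218, 36], [262, 36], [261, 0]]
Y (608, 116, 32, 85) [[620, 116], [608, 154], [633, 160], [621, 197], [632, 200], [639, 181], [639, 116]]
grey (376, 0, 60, 52) [406.  21.] [55. 68.]
grey (286, 0, 67, 32) [319. -12.] [69. 87.]
grey (0, 0, 640, 240) [296. 123.] [ 280. 1139.]
mill 12.3
tin 2.5
cupbase 6.7
```

Run:
```python
from seg import *
for n,x,y,w,h in(('scene',195,210,60,70),('side',380,205,45,80)):
    _,a=snap(n,n+'_f.png'); b=cv2.imread(f'pics/{n}0.png')
    for im in(b,a):
        B,_=blobs(im[y:y+h,x:x+w],(0,60,10),(14,255,110),80); print(n,[cv2.boundingRect(c) for c in B[:1]])
# cup: rim/foot dark and body in side view, funnel on jar
a=cv2.imread('pics/scene_f.png'); f=np.hstack([cv2.resize(a[100:290,200:520],(800,475),interpolation=cv2.INTER_CUBIC)])
cv2.imwrite('pics/fin.png',f)
```

```text
scene [(11, 11, 35, 52)]
scene [(11, 11, 35, 53)]
side [(15, 9, 23, 18)]
side [(15, 9, 23, 17)]
```

View pics/fin.png

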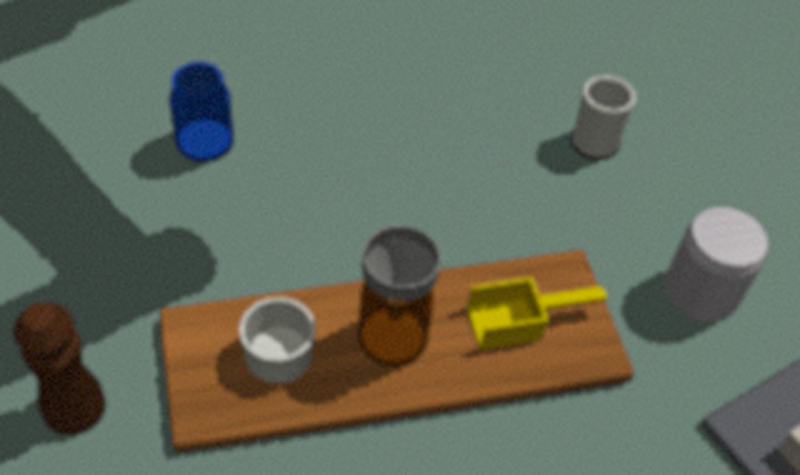

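The final view shows the ramekin (278,340), jar with seated funnel (398,300) and scoop (508,310) in one line on the board, with the mill, tin and cup all standing. I hand it in.

```bash
python3 -c "
from bench import arm
print(arm.job_done())"
```

```text
the job is handed in; nothing more can be done
None
```

The refill station is set out on the board as asked and handed in at about 44 s of the 109 s allowed: jar in the middle, ramekin on the mill side, scoop opposite with its handle pointing outward, funnel seated last; two ramekin grips slipped off first without tipping it, and the mill, tin and cup are still standing.

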